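# Take the weighed canister off the scale and hold the hand scanner over its code

### The job

The filled steel canister on the counter scale has been weighed: lift it off the scale by its handle and, keeping it upright, set it down gently, standing wholly on the black rubber counter mat, and let go of it. Then draw the hand scanner up out of its desk stand, turn it nose-down and finish holding it still in the air above the canister, its window pointing steeply down at the bar code in the middle of the lid from some 8 to 10 cm away; the program ends while the scanner is still held there. Leave everything else on the counter where it is.

Things in the scene. Friction and masses are not known exactly. Their poses are not given: they have to be found in the camera images.
- canister: steel canister, 90 mm across (lid 95), 115 mm tall, 0.45 kg, starting on the scale's pan. Origin: centre of underside, z up. Black D handle on its -x side: upright bar 14 mm wide (y), 10 mm thick, 75 to 85 mm from the canister's axis, 25 to 95 mm above the underside, with a level arm, 10 mm thick, to the body at its top and bottom. Only the handle is narrow enough to grip
- canister_grip (a point): grip point on the canister's handle, where the top arm meets the upright bar: 79 mm from the axis along the canister's -x, 84 mm above its underside (11 mm below the handle's top). Pinch the 14 mm width (canister's y) from above.
- code (a point): centre of the bar code on the canister's lid, on the canister's axis 115 mm above its underside: white label 40 x 60 mm with black bars, lying flat and facing up
- scale: fixed white counter scale with a square stainless pan, footprint about 285 x 205 mm, sloping keyboard on its -x side. Origin: centre of its underside; z up
- scale_pan (a point): centre of the top of the scale's pan (200 x 200 mm, 68 mm above the counter)
- mat: fixed black ribbed rubber counter mat, 220 mm (its x) by 180 mm (its y), 4 mm thick, lying between the scale and the scanner's stand. Origin: centre of its underside, on the counter
- stand: fixed black desk stand of the scanner: base 125 x 95 x 12 mm with an upright rectangular sleeve open at the top, inside 40 mm (its x) x 36 mm (its y), its floor 16 mm and its rim 76 mm above the counter. Origin: centre of the underside; z up
- scanner: pistol-shaped hand scanner, 0.17 kg, its grip 60 mm deep in the stand's sleeve (3 mm play): draw it straight up 65 mm to clear it. Origin: centre of the grip's butt, z up along the grip (34 x 30 mm). Head at right angles to it: x -76 to +36 mm, z 100 to 142 mm, 44 mm wide (y); its front 18 mm is a black bezel 58 mm wide, 48 mm high. The window looks along the scanner's -x, level at the start
- scanner_grip (a point): grip point inside the scanner's head: 12 mm forward (-x) of the grip's axis, 121 mm above the butt. Pinch the 44 mm width (scanner's y) from above, upright or leaning in the plane of the scanner's x and z.
- window (a point): centre of the scanner's window, at x = -76 mm, 121 mm above the butt in the scanner's frame: 64 mm in front of scanner_grip. The line of sight starts here and runs along the scanner's -x.
- terminal: card payment terminal lying on the counter on the robot's side of the mat, 160 x 78 mm, 44 mm high; leave alone. Origin: centre of its underside
- tape: roll of brown tape lying flat beyond the stand, 84 mm across, 48 mm high; leave alone. Origin: centre of its underside
- stapler: black stapler on the robot's side of the stand, 125 mm long, 48 mm high; leave alone. Origin: centre of its underside
- mug: white mug beyond the mat, 80 mm across, 92 mm high; leave alone. Origin: centre of its underside
- sprayer: blue trigger spray bottle, 222 mm high, standing in a clear plastic tub on the far left; leave alone. Origin: centre of its underside
- aerosol: black aerosol can with an orange cap, 65 mm across, 207 mm high, beyond the mat to the right; leave alone. Origin: centre of its underside
- carton: small cardboard carton beyond the mat to the left, 160 x 120 mm, 75 mm high; leave alone. Origin: centre of its underside

How it is judged:
On the way, in this order (a step that is already met when the one before it is completed fails the run):
1. the canister is lifted clear of the scale's pan (height (world z) of canister above 0.095 m and contact force between canister and scale below 0.05 N and contact force between the fingers and canister above 0.5 N), for 0.2 s.
2. the canister stands upright and at rest wholly on the mat, let go (x of canister in the frame of mat between -0.068 and 0.068 m and y of canister in the frame of mat between -0.05 and 0.05 m and height (world z) of canister below 0.01 m and angle between canister's own z axis and vertical below 0.08 rad and contact force between the fingers and canister below 0.05 N and linear speed of canister below 0.02 m/s), for 0.3 s.
3. the scanner has been drawn up out of the stand's sleeve in the gripper (z of scanner in the frame of stand above 0.08 m and contact force between the fingers and scanner above 0.5 N and contact force between scanner and stand below 0.05 N), for 0.1 s.
At the end, for the whole second after the job is handed in: Canister upright (0.08 rad), at rest, let go, within 68 mm (mat x) and 50 mm (mat y) of the mat's centre. Scanner held still, touching nothing else, window over 140 mm up, looking within 0.8 rad of straight down, the code 30 to 160 mm ahead of it and within 30 mm of its line of sight each way (all of step 2 and x of code in the frame of window between -0.16 and -0.03 m and y of code in the frame of window between -0.03 and 0.03 m and z of code in the frame of window between -0.03 and 0.03 m and angle between scanner's own x axis and vertical below 0.8 rad and height (world z) of window above 0.14 m and contact force between the fingers and scanner above 1 N and contact force between scanner and stand below 0.05 N and contact force between scanner and canister below 0.05 N and contact force between scanner and mat below 0.05 N and contact force between scanner and scale below 0.05 N and linear speed of scanner below 0.03 m/s and angular speed of scanner below 0.15 rad/s); the arm keeps its last pose, push and grip.
It fails at once if the canister is banged down (over 60 N on the mat) (contact force between canister and mat above 60 N).
It fails at once if the canister is tipped over (more than about 30 degrees) (angle between canister's own z axis and vertical above 0.5 rad).
It fails at once if the canister is dropped (falls freely by more than about 10 mm) (linear speed of canister above 0.45 m/s and contact force between the fingers and canister below 0.02 N).
It fails at once if another thing on the counter is moved by more than 30 mm (distance of any of terminal, tape, stapler, mug, sprayer, aerosol, carton from where it was at the start of the episode above 0.03 m).
It also fails if it takes over 53 s, if anything falls off the work surface, if the arm or the gripper's body presses on something with over 40 N, if the wrist force passes 120 N, or if a joint passes its speed limit or range.

### The arm

A 6-joint arm with a two-finger parallel gripper is mounted at the origin on the work surface. World frame = base frame: x ahead of the robot, y to its left, z up, the work surface at z = 0. Lengths are in m, angles in rad, forces in N, time in s.
With the tool pointing down it reaches from about 0.35 to 0.925 m from the base axis. Payload 6.4 kg.
Tool frame: the origin (TCP) lies midway between the tips of the shut fingers; the grasp point (between the pads) lies 19 mm behind it; z points along the fingers, y is the line along which they close (so a half turn about z gives the same grasp; the last joint's range is limited). The gripper opens to 85 mm and grips with 20 to 120 N. Pads are 22 mm wide; open, the fingers measure 114 mm over their backs; the gripper's body (76 mm by 85 mm) begins 54 mm behind the grasp point. The pads swing forward as they close: fully open they stand 13 mm farther back than shut.
Start: joints at [0.954, 0.245, 1.558, -0, 1.339, -0.174], TCP at [0.279, 0.587, 0.231] pointing down, gripper open.
Joint ranges: [-3.13, 3.13], [-1.02, 2.26], [0.13, 2.54], [-0.95, 4.09], [0.21, 2.88], [-2.74, 2.74]. Speed limits (rad/s): [2.57, 2.57, 3.14, 3.14, 3.14, 3.14].

### API

Orientations are given as a 3x3 rotation matrix whose columns are the frame's x, y, z axes.
In Python, from plant import state, grab_frame, finish_job gives the robot as it stands.
- The arm moves only by the shell command python3 -m creep 'ROWS' [FORCE]. ROWS is JSON, a list of rows, each an object of numbers: "claw": the gripper's target within -1 to 1 (shut at 1, half-way at 0, fully open at -1); "tx", "ty", "tz": the shift along the tool's x, y, z in mm; "wx", "wy", "wz": the turn, a rotation vector about the tool's x, y, z in degrees. A call has 1 to 10 rows; each row is the pose to reach, as a shift and turn from the pose commanded when the call began, along the tool's axes at that moment; what a row does not reach only later rows make up. A row lasts 1/10 s, in which the tool goes at most 50 mm and 8.59 degrees, less where a joint would pass 70% of its speed; a pose out of reach is approached as far as the arm can. A call with a gripper value outside its range is refused whole. The fingers move at their own pace and stop on an object; FORCE is the grip in N (left out, the last holds). Time passes only in rows, so rows that repeat a pose let the fingers close. It gives the time, the measured TCP pose, the force, the opening and the grip force at its end, in the units of the state.
- state(): the state, without advancing time (a new reading comes with each control period).
- grab_frame(name): name is "scene" or "side" or "wrist"; returns a dict with "pixels" (480x640x3 uint8, red, green, blue), "mtx" (3x3 intrinsics, pixels), "eye" and "orientation" of the camera in the world; the wrist camera has in their place "hand_eye" (4x4, takes a point from camera to tool coordinates, whose origin is the TCP and whose axes are the flange's). Camera axes: x right, y down, z forward; pixel columns grow to the right and rows downward; lengths in m; the calibration is good to about 2 mm. The wrist camera is an equidistant fisheye: a pixel r from the principal point sees the ray r / f radians off the axis. A picture is of the moment at which its call begins: read the wrist's pose just before it. There is no depth.
- finish_job(): hands the job in; it is judged then, once.
The state is a dict: "time_s": time; "qpos": joint angles; "joint_velocities": joint speeds; "joint_torque": joint torques, N m; "tcp_pos": TCP position; "eef_rot": TCP orientation; "contact_force": force on the tool from outside, world axes, zero at the start; "ft_torque": the same for the moment, N m; "width": finger opening in m; "finger_force": force on a finger pad.
Only numpy, scipy, OpenCV 4.12 (cv2) and the standard library are available. Lean on these libraries where they do the work, as an engineer would, in place of code of your own. Each camera call takes 0.05 s, during which the arm holds its last target. There are 200 camera calls.

## Working session

There is one attempt and no reset: what is moved stays moved. The work goes in short steps, Python scripts to look and compute and a shell command to move; the robot and the scene stay as the last step left them, time stands still between calls to the robot, and variables do not carry over. Pictures are saved under pics/ and viewed, at most 13 in all, crops included, and the job is handed in when it is done.

```bash
mkdir -p pics; ls; cat > h.py <<'E'
import numpy as np,cv2
from plant import state,grab_frame,finish_job
def snap(n,f=None):
    g=grab_frame(n)
    if f: cv2.imwrite('pics/'+f,cv2.cvtColor(g['pixels'],cv2.COLOR_RGB2BGR))
    return g
def ray(g,u,v):
    K=np.array(g['mtx']);d=np.linalg.inv(K)@[u,v,1.];d=np.array(g['orientation'])@d
    return np.array(g['eye']),d
def plane(g,u,v,z):
    e,d=ray(g,u,v);return e+d*(z-e[2])/d[2]
E
python3 - <<'E'
from h import *
for n in('scene','side'):
    g=snap(n,n+'0.png');print(n,g['eye'],np.array(g['orientation']).round(3).tolist(),np.array(g['mtx']).tolist())
g=snap('wrist','wrist0.png');print(g['hand_eye'],g['mtx'])
s=state();print(s)
E
```

```text
pics
scene [1.49560719 0.18192611 1.65833777] [[-0.077, 0.857, -0.509], [0.997, 0.064, -0.044], [-0.005, -0.511, -0.86]] [[578.2673647024467, 0.0, 315.75876566482106], [0.0, 578.2673647024467, 253.67117430365562], [0.0, 0.0, 1.0]]
side [ 0.11060705 -0.56152254  0.75807768] [[0.828, -0.346, 0.441], [-0.561, -0.493, 0.665], [-0.013, -0.798, -0.603]] [[441.97109249337797, 0.0, 317.356847313417], [0.0, 441.97109249337797, 248.5332521790034], [0.0, 0.0, 1.0]]
[[-2.67798257e-04 -9.60777306e-01 -2.77320927e-01  7.13620764e-02]
 [ 9.99999805e-01 -1.00839483e-04 -6.16303718e-04  5.60313421e-04]
 [ 5.64165727e-04 -2.77321038e-01  9.60777146e-01 -1.42237186e-01]
 [ 0.00000000e+00  0.00000000e+00  0.00000000e+00  1.00000000e+00]] [[371.64829954   0.         319.28183023]
 [  0.         371.64829954 234.68407803]
 [  0.           0.           1.        ]]
{'time_s': 0.15, 'qpos': array([ 9.53889023e-01,  2.45649990e-01,  1.55872116e+00,  6.08048489e-06,
        1.33865486e+00, -1.74109316e-01]), 'joint_velocities': array([-0.00027335, -0.00258508, -0.00284851,  0.00090032, -0.00059109,
       -0.00058036]), 'joint_torque': array([ 1.01508624e-03, -4.29982388e+01, -3.26554656e+01, -1.65522138e-04,
        3.47129579e-03, -1.57012289e-05]), 'tcp_pos': array([0.2782636 , 0.58697358, 0.23044269]), 'eef_rot': array([[-9.03555643e-01,  4.28469958e-01, -8.34045312e-04],
       [ 4.28470694e-01,  9.03554926e-01, -1.16572478e-03],
       [ 2.54127701e-04, -1.41066118e-03, -9.99998973e-01]]), 'contact_force': array([ 0.07237871, -0.13646679,  0.41365569]), 'ft_torque': array([-0.00787373,  0.00529462,  0.02730637]), 'finger_force': 0.0, 'width': 0.08549745131934947}
```

View pics/scene0.png

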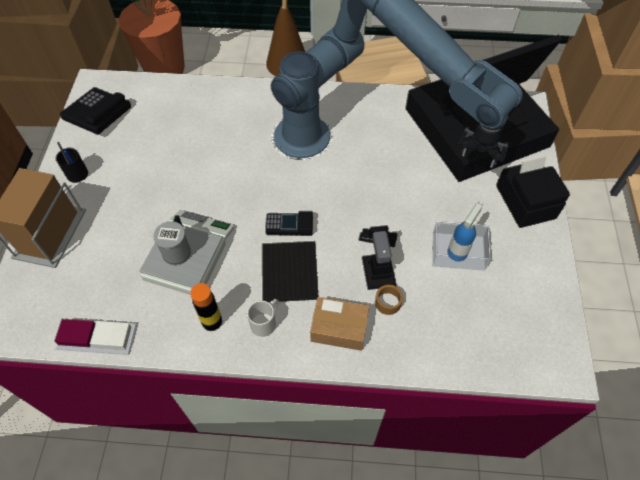

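View pics/side0.png

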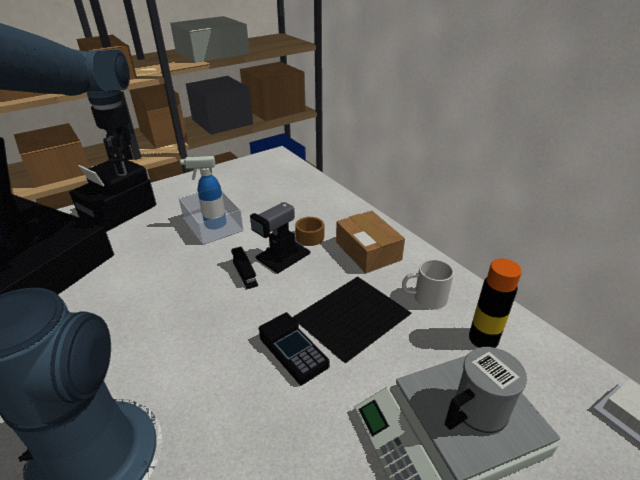

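View pics/wrist0.png

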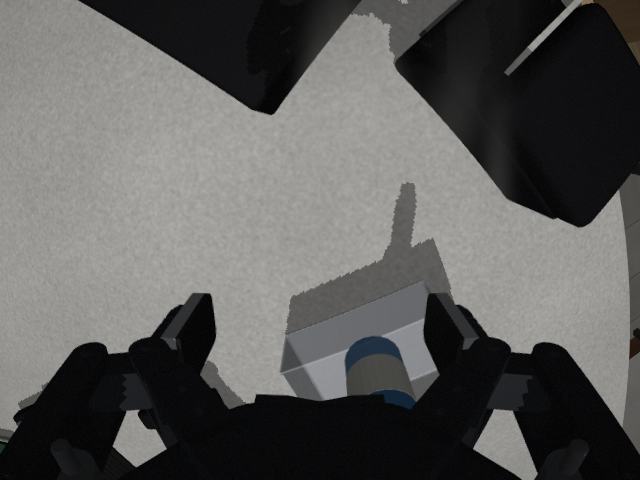

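The scene view shows the canister lid at about (171,234), the mat spanning (262-317, 242-300), and the scanner head around (381,246). In the side view the lid is near (494,368) with the handle at (460,405), the mat at (296-410, 278-360), and the scanner head near (272,218). The wrist view shows only the sprayer tub. Next I'll crop and enlarge the scene and side views to get more exact pixels.

```bash
python3 - <<'E'
from h import *
a=cv2.imread('pics/scene0.png');b=cv2.imread('pics/side0.png')
c=lambda i,x,y,w,h,k:cv2.resize(i[y:y+h,x:x+w],None,fx=k,fy=k,interpolation=cv2.INTER_CUBIC)
t=np.hstack([c(a,135,205,80,60,5),c(a,340,220,80,60,5)])
u=np.hstack([c(b,435,340,100,75,4),c(b,235,195,100,75,4)])
cv2.imwrite('pics/crop.png',np.vstack([t,u]))
E
```

```text
(no output)
```

View pics/crop.png

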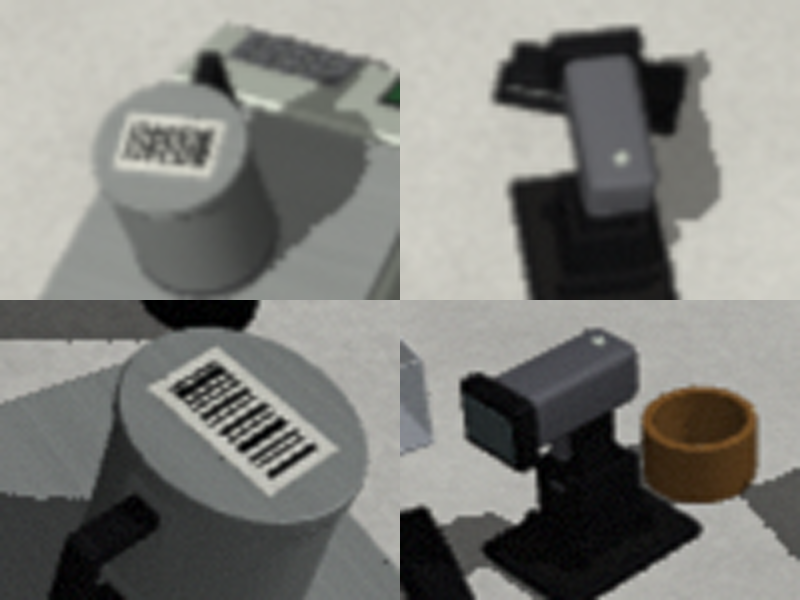

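The enlarged crops make the label corners and the top face of the scanner head clear: the label spans crop (115-228, 115-180) in scene and (150-340, 348-497) in side. The handle points toward the robot, and the scanner's bezel faces -x.

```bash
cat >> h.py <<'E'
def tri(g1,p1,g2,p2):
    e1,d1=ray(g1,*p1);e2,d2=ray(g2,*p2)
    s=np.linalg.lstsq(np.c_[d1,-d2],e2-e1,rcond=None)[0]
    a=e1+s[0]*d1;b=e2+s[1]*d2
    return (a+b)/2,np.linalg.norm(a-b)
E
python3 - <<'E'
from h import *
np.set_printoptions(precision=4,suppress=True)
A=grab_frame('scene');B=grab_frame('side')
print('lid tri',tri(A,(169.4,234.4),B,(496.4,370.3)))
sc=lambda x,y:(x/4+435,(y-300)/4+340)
c=[plane(B,*sc(*p),.183) for p in((150,388),(217,348),(340,452),(275,497))]
print('label',np.array(c),np.mean(c,0)); 
l=(c[3]-c[0]+c[2]-c[1])[:2]; w=(c[0]-c[1]+c[3]-c[2])[:2]
print('long yaw',np.degrees(np.arctan2(l[1],l[0])),'short',np.degrees(np.arctan2(w[1],w[0])),np.linalg.norm(l)/2,np.linalg.norm(w)/2)
print('lidscene',plane(A,169.4,234.4,.183))
f=lambda x,y:((x-400)/5+340,y/5+220)
q=np.array([plane(A,*f(*p),.158) for p in((567,62),(633,56),(652,187),(582,193))])
print('scan top',q,q.mean(0));d=(q[2]+q[3]-q[0]-q[1])[:2];print('scanner x yaw',np.degrees(np.arctan2(d[1],d[0])),np.linalg.norm(d)/2)
print('dot',tri(A,f(621,157),B,((598-400)/4+235,(341-300)/4+195)))
m=np.array([plane(A,*p,.004) for p in((264,243),(316,242),(317.5,299),(262,300))]);print('matA',m,m.mean(0))
m=np.array([plane(B,*p,.004) for p in((357,278),(410,313),(346,360),(296,318))]);print('matB',m,m.mean(0))
for n,g,p,z in(('term',A,(289,222),.04),('mug',A,(262,310),.09),('aer',A,(202,293),.207)):print(n,plane(g,*p,z))
E
```

```text
lid tri (array([ 0.586 , -0.3465,  0.1782]), np.float64(0.008033631008046858))
label [[ 0.566  -0.3197  0.183 ]
 [ 0.6045 -0.3216  0.183 ]
 [ 0.6018 -0.3817  0.183 ]
 [ 0.5643 -0.3805  0.183 ]] [ 0.5842 -0.3509  0.183 ]
long yaw -92.02774543874094 short 177.5924214447778 0.06047818431511721 0.03801498266993466
lidscene [ 0.5872 -0.3412  0.183 ]
scan top [[0.5182 0.2768 0.158 ]
 [0.5108 0.3173 0.158 ]
 [0.6038 0.33   0.158 ]
 [0.6111 0.2882 0.158 ]] [0.561  0.3031 0.158 ]
scanner x yaw 7.408679784187204 0.0937530229128528
dot (array([0.5854, 0.3095, 0.1563]), np.float64(0.005109022850096758))
matA [[ 0.4874 -0.0794  0.004 ]
 [ 0.4706  0.0948  0.004 ]
 [ 0.683   0.116   0.004 ]
 [ 0.6996 -0.0596  0.004 ]] [0.5851 0.0179 0.004 ]
matB [[ 0.6758  0.1062  0.004 ]
 [ 0.7002 -0.0647  0.004 ]
 [ 0.4925 -0.0891  0.004 ]
 [ 0.4701  0.0755  0.004 ]] [0.5847 0.007  0.004 ]
term [0.4205 0.     0.04  ]
mug [ 0.7739 -0.043   0.09  ]
aer [ 0.7881 -0.2009  0.207 ]
```

```bash
cat >> h.py <<'E'
from scipy.spatial.transform import Rotation as Ro
def down(yaw,lean=0):
    # tool z down, tool x at heading yaw (deg); lean>0 tips tool z towards -(tool x) i.e. away from the robot
    y=np.radians(yaw);X=np.array([np.cos(y),np.sin(y),0]);Z=np.array([0,0,-1.]);R=np.c_[X,np.cross(Z,X),Z]
    return R@Ro.from_euler('y',-lean,degrees=True).as_matrix()
def to(p,R):
    s=state();R0=np.array(s['eef_rot'])
    print('t mm',(R0.T@(np.array(p)-s['tcp_pos'])*1e3).round(1),'w deg',np.degrees(Ro.from_matrix(R0.T@R).as_rotvec()).round(2))
E
python3 -m creep '[{"claw":-1,"tx":-100,"ty":-130,"tz":-70,"wz":-8},{"claw":-1,"tx":-200,"ty":-250,"tz":-70,"wz":-15},{"claw":-1,"tx":-300,"ty":-375,"tz":-70,"wz":-23},{"claw":-1,"tx":-300,"ty":-375,"tz":-70,"wz":-23},{"claw":-1,"tx":-300,"ty":-375,"tz":-70,"wz":-23},{"claw":-1,"tx":-300,"ty":-375,"tz":-70,"wz":-23},{"claw":-1,"tx":-300,"ty":-375,"tz":-70,"wz":-23},{"claw":-1,"tx":-300,"ty":-375,"tz":-70,"wz":-23},{"claw":-1,"tx":-300,"ty":-375,"tz":-70,"wz":-23},{"claw":-1,"tx":-300,"ty":-375,"tz":-70,"wz":-23}]' 40
python3 -c "
from h import *
to((.50,-.345,.27),down(177.6))"
```

```text
t mm [-599.7 -747.3  -38.7] w deg [-5.000e-02 -2.000e-02 -2.297e+01]invalid input
```

```bash
python3 -m creep '[{"claw":-1,"tx":-300,"ty":-375,"tz":-70,"wx":0,"wy":0,"wz":-23},{"claw":-1,"tx":-300,"ty":-375,"tz":-70,"wx":0,"wy":0,"wz":-23},{"claw":-1,"tx":-300,"ty":-375,"tz":-70,"wx":0,"wy":0,"wz":-23},{"claw":-1,"tx":-300,"ty":-375,"tz":-70,"wx":0,"wy":0,"wz":-23},{"claw":-1,"tx":-300,"ty":-375,"tz":-70,"wx":0,"wy":0,"wz":-23},{"claw":-1,"tx":-300,"ty":-375,"tz":-70,"wx":0,"wy":0,"wz":-23},{"claw":-1,"tx":-300,"ty":-375,"tz":-70,"wx":0,"wy":0,"wz":-23},{"claw":-1,"tx":-300,"ty":-375,"tz":-70,"wx":0,"wy":0,"wz":-23},{"claw":-1,"tx":-300,"ty":-375,"tz":-70,"wx":0,"wy":0,"wz":-23},{"claw":-1,"tx":-300,"ty":-375,"tz":-70,"wx":0,"wy":0,"wz":-23}]' 40
python3 -c "
from h import *
to((.50,-.345,.27),down(177.6))"
```

```text
time_s: 1.25
tcp_pos: [0.3891, 0.1176, 0.302]
eef_rot: [[-0.999, 0.043, 0.002], [0.043, 0.999, -0.0], [-0.002, -0.0, -1.0]]
contact_force: [0.6, 1.2, 0.4]
width: 0.0854
finger_force: 0.0
t mm [-130.6 -457.4   32.3] w deg [-0.01  0.09 -0.07]
```

```bash
python3 -m creep '[{"claw":-1,"tx":-130,"ty":-457,"tz":32,"wx":0,"wy":0,"wz":0},{"claw":-1,"tx":-130,"ty":-457,"tz":32,"wx":0,"wy":0,"wz":0},{"claw":-1,"tx":-130,"ty":-457,"tz":32,"wx":0,"wy":0,"wz":0},{"claw":-1,"tx":-130,"ty":-457,"tz":32,"wx":0,"wy":0,"wz":0},{"claw":-1,"tx":-130,"ty":-457,"tz":32,"wx":0,"wy":0,"wz":0},{"claw":-1,"tx":-130,"ty":-457,"tz":32,"wx":0,"wy":0,"wz":0},{"claw":-1,"tx":-130,"ty":-457,"tz":32,"wx":0,"wy":0,"wz":0},{"claw":-1,"tx":-130,"ty":-457,"tz":32,"wx":0,"wy":0,"wz":0},{"claw":-1,"tx":-130,"ty":-457,"tz":32,"wx":0,"wy":0,"wz":0},{"claw":-1,"tx":-130,"ty":-457,"tz":32,"wx":0,"wy":0,"wz":0}]'
python3 -m creep '[{"claw":-1,"tx":0,"ty":0,"tz":0,"wx":0,"wy":0,"wz":0},{"claw":-1,"tx":0,"ty":0,"tz":0,"wx":0,"wy":0,"wz":0}]'
python3 - <<'E'
from h import *
s=state();g=snap('wrist','wcan.png')
import pickle;pickle.dump((s,g),open('wcan.pkl','wb'))
E
```

```text
time_s: 2.25
tcp_pos: [0.4997, -0.3455, 0.2684]
eef_rot: [[-0.999, 0.044, -0.001], [0.044, 0.999, 0.0], [0.001, 0.0, -1.0]]
contact_force: [-0.4, 0.5, -0.1]
width: 0.0853
finger_force: 0.0
time_s: 2.45
tcp_pos: [0.4996, -0.342, 0.2688]
eef_rot: [[-0.999, 0.042, -0.001], [0.042, 0.999, 0.001], [0.001, 0.001, -1.0]]
contact_force: [-0.8, 0.2, 0.1]
width: 0.0853
finger_force: 0.0
```

View pics/wcan.png

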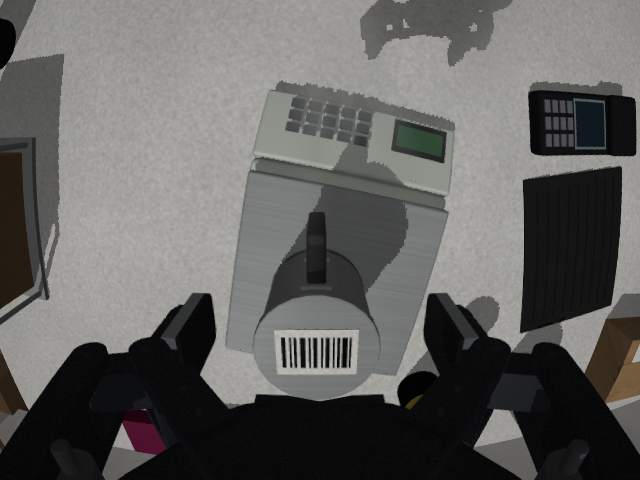

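The wrist view shows the lid's label with corners near (273,331), (357,331), (360,374) and (276,374). The handle strip runs along column ~316, rows 213-283, and the mat and terminal are on the right.

```bash
cat >> h.py <<'E'
def wplane(s,g,u,v,z):
    K=np.array(g['mtx']);x,y=(u-K[0,2])/K[0,0],(v-K[1,2])/K[1,1];r=np.hypot(x,y)+1e-12
    d=np.array([x/r*np.sin(r),y/r*np.sin(r),np.cos(r)]);H=np.array(g['hand_eye']);R=np.array(s['eef_rot'])
    e=s['tcp_pos']+R@H[:3,3];d=R@H[:3,:3]@d
    return e+d*(z-e[2])/d[2]
E
python3 - <<'E'
from h import *
import pickle
np.set_printoptions(precision=4,suppress=True)
s,g=pickle.load(open('wcan.pkl','rb'))
im=g['pixels'];m=(im.min(2)>200).astype(np.uint8);m[:300]=0
m=cv2.morphologyEx(m,cv2.MORPH_CLOSE,np.ones((9,9)))
c=max(cv2.findContours(m,0,2)[0],key=cv2.contourArea);w=np.array([wplane(s,g,*p[0],.183) for p in c])
r=cv2.minAreaRect((w[:,:2]*1e3).astype(np.float32));print('label',r)
for p in((310,230),(323,230)):print('bar',wplane(s,g,*p,.12))
for p in((309,260),(323,260),(316,250)):print('top',wplane(s,g,*p,.163))
mt=np.array([wplane(s,g,*p,.004) for p in((524,180),(621,167),(610,305),(521,331))]);print(mt,mt.mean(0))
E
```

```text
Traceback (most recent call last):
ValueError: max() iterable argument is empty
```

```bash
python3 - <<'E'
from h import *
import pickle
np.set_printoptions(precision=4,suppress=True)
s,g=pickle.load(open('wcan.pkl','rb'))
im=g['pixels'];roi=im[318:388,262:372].min(2);t=(int(roi.max())+int(np.median(roi)))/2;print(roi.max(),np.median(roi))
m=np.zeros((480,640),np.uint8);m[318:388,262:372]=roi>150
m=cv2.morphologyEx(m,cv2.MORPH_CLOSE,np.ones((9,9)))
c=max(cv2.findContours(m,0,2)[0],key=cv2.contourArea);w=np.array([wplane(s,g,*p[0],.183) for p in c])
r=cv2.minAreaRect((w[:,:2]*1e3).astype(np.float32));print('label',r)
for p in((310,230),(323,230)):print('bar',wplane(s,g,*p,.12))
for p in((309,260),(323,260),(316,250)):print('top',wplane(s,g,*p,.163))
mt=np.array([wplane(s,g,*p,.004) for p in((524,180),(621,167),(610,305),(521,331))]);print(mt,mt.mean(0))
E
```

```text
183 122.0
label ((584.16162109375, -347.0478820800781), (59.99600601196289, 39.60059356689453), 87.94741821289062)
bar [ 0.5081 -0.349   0.12  ]
bar [ 0.5086 -0.3384  0.12  ]
top [ 0.5184 -0.3492  0.163 ]
top [ 0.5189 -0.3393  0.163 ]
top [ 0.5112 -0.3439  0.163 ]
[[ 0.4868 -0.0896  0.004 ]
 [ 0.4648  0.0856  0.004 ]
 [ 0.6812  0.1125  0.004 ]
 [ 0.7004 -0.0624  0.004 ]] [0.5833 0.0115 0.004 ]
```

```bash
python3 -c "
from h import *
to((.505,-.344,.133),down(177.95))"
```

```text
t mm [ -5.4  -2.6 136.1] w deg [ 0.04 -0.02 -0.3 ]
```

```bash
python3 -m creep '[{"claw":-1,"tx":-5,"ty":-2.5,"tz":40,"wx":0,"wy":0,"wz":0},{"claw":-1,"tx":-5,"ty":-2.5,"tz":70,"wx":0,"wy":0,"wz":0},{"claw":-1,"tx":-5,"ty":-2.5,"tz":100,"wx":0,"wy":0,"wz":0},{"claw":-1,"tx":-5,"ty":-2.5,"tz":120,"wx":0,"wy":0,"wz":0},{"claw":-1,"tx":-5,"ty":-2.5,"tz":136,"wx":0,"wy":0,"wz":0},{"claw":-1,"tx":-5,"ty":-2.5,"tz":136,"wx":0,"wy":0,"wz":0},{"claw":-1,"tx":-5,"ty":-2.5,"tz":136,"wx":0,"wy":0,"wz":0}]' 40
python3 -m creep '[{"claw":0.5,"tx":0,"ty":0,"tz":0,"wx":0,"wy":0,"wz":0},{"claw":0.6,"tx":0,"ty":0,"tz":0,"wx":0,"wy":0,"wz":0},{"claw":1,"tx":0,"ty":0,"tz":0,"wx":0,"wy":0,"wz":0},{"claw":1,"tx":0,"ty":0,"tz":0,"wx":0,"wy":0,"wz":0},{"claw":1,"tx":0,"ty":0,"tz":0,"wx":0,"wy":0,"wz":0},{"claw":1,"tx":0,"ty":0,"tz":0,"wx":0,"wy":0,"wz":0},{"claw":1,"tx":0,"ty":0,"tz":0,"wx":0,"wy":0,"wz":0},{"claw":1,"tx":0,"ty":0,"tz":0,"wx":0,"wy":0,"wz":0}]' 110
```

```text
time_s: 3.2
tcp_pos: [0.5052, -0.3445, 0.1342]
eef_rot: [[-0.999, 0.041, 0.001], [0.041, 0.999, -0.001], [-0.001, -0.001, -1.0]]
contact_force: [-0.5, -1.4, 0.2]
width: 0.0854
finger_force: 0.0
time_s: 4.0
tcp_pos: [0.5048, -0.3449, 0.1338]
eef_rot: [[-0.999, 0.041, -0.0], [0.041, 0.999, -0.0], [0.0, -0.0, -1.0]]
contact_force: [-2.6, 1.9, 4.2]
width: 0.0116
finger_force: 107.6
```

```bash
python3 -m creep '[{"claw":1,"tx":0,"ty":0,"tz":-5,"wx":0,"wy":0,"wz":0},{"claw":1,"tx":0,"ty":0,"tz":-10,"wx":0,"wy":0,"wz":0},{"claw":1,"tx":0,"ty":0,"tz":-20,"wx":0,"wy":0,"wz":0},{"claw":1,"tx":0,"ty":0,"tz":-35,"wx":0,"wy":0,"wz":0},{"claw":1,"tx":0,"ty":0,"tz":-50,"wx":0,"wy":0,"wz":0},{"claw":1,"tx":0,"ty":0,"tz":-60,"wx":0,"wy":0,"wz":0},{"claw":1,"tx":0,"ty":0,"tz":-60,"wx":0,"wy":0,"wz":0},{"claw":1,"tx":0,"ty":0,"tz":-60,"wx":0,"wy":0,"wz":0}]' 
python3 - <<'E'
from h import *
import pickle
s=state();g=snap('wrist');g2=snap('side')
cv2.imwrite('pics/lift.png',cv2.cvtColor(np.hstack([cv2.resize(g['pixels'],(400,300)),cv2.resize(g2['pixels'][180:480,240:640],(400,300))]),cv2.COLOR_RGB2BGR))
mt=(.584,.012)
to((mt[0]-.079,mt[1]+.003,s['tcp_pos'][2]),down(177.95))
E
```

```text
time_s: 4.8
tcp_pos: [0.5048, -0.3448, 0.1936]
eef_rot: [[-0.999, 0.041, 0.0], [0.041, 0.999, -0.0], [-0.0, -0.0, -1.0]]
contact_force: [0.3, 0.3, -4.7]
width: 0.0119
finger_force: 107.4
t mm [ 14.2 359.   -0.8] w deg [ 0.07 -0.08 -0.32]
```

View pics/lift.png

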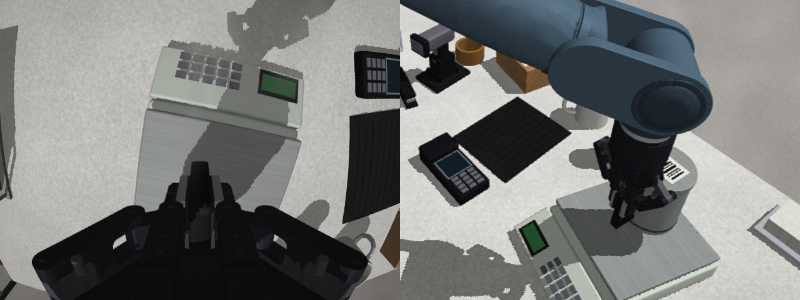

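The canister is up: it clears the pan in the side half (right), it looks upright, and the wrist reads 4.7 N. I'll carry it to the mat.

```bash
python3 -m creep '[{"claw":1,"tx":0,"ty":8,"tz":0,"wx":0,"wy":0,"wz":0},{"claw":1,"tx":1,"ty":24,"tz":0,"wx":0,"wy":0,"wz":0},{"claw":1,"tx":2,"ty":46,"tz":0,"wx":0,"wy":0,"wz":0},{"claw":1,"tx":3,"ty":70,"tz":0,"wx":0,"wy":0,"wz":0},{"claw":1,"tx":4,"ty":94,"tz":0,"wx":0,"wy":0,"wz":0},{"claw":1,"tx":5,"ty":118,"tz":0,"wx":0,"wy":0,"wz":0},{"claw":1,"tx":6,"ty":142,"tz":0,"wx":0,"wy":0,"wz":0},{"claw":1,"tx":7,"ty":166,"tz":0,"wx":0,"wy":0,"wz":0},{"claw":1,"tx":7.5,"ty":182,"tz":0,"wx":0,"wy":0,"wz":0},{"claw":1,"tx":8,"ty":190,"tz":0,"wx":0,"wy":0,"wz":0}]' 
python3 -m creep '[{"claw":1,"tx":0,"ty":8,"tz":0,"wx":0,"wy":0,"wz":0},{"claw":1,"tx":1,"ty":24,"tz":0,"wx":0,"wy":0,"wz":0},{"claw":1,"tx":2,"ty":46,"tz":5,"wx":0,"wy":0,"wz":0},{"claw":1,"tx":3,"ty":70,"tz":15,"wx":0,"wy":0,"wz":0},{"claw":1,"tx":4,"ty":94,"tz":25,"wx":0,"wy":0,"wz":0},{"claw":1,"tx":5,"ty":118,"tz":40,"wx":0,"wy":0,"wz":0},{"claw":1,"tx":6,"ty":142,"tz":55,"wx":0,"wy":0,"wz":0},{"claw":1,"tx":6,"ty":160,"tz":70,"wx":0,"wy":0,"wz":0},{"claw":1,"tx":6,"ty":168,"tz":80,"wx":0,"wy":0,"wz":0},{"claw":1,"tx":6,"ty":168,"tz":85,"wx":0,"wy":0,"wz":0}]'
python3 - <<'E'
from h import *
s=state();g2=snap('side','low.png');g3=snap('scene')
cv2.imwrite('pics/low.png',cv2.cvtColor(np.hstack([cv2.resize(g2['pixels'][200:400,240:500],(400,308)),cv2.resize(g3['pixels'][200:350,210:405],(400,308))]),cv2.COLOR_RGB2BGR))
to((.505,.015,.069),down(177.95))
E
```

```text
time_s: 5.9
tcp_pos: [0.5043, -0.1522, 0.1932]
eef_rot: [[-0.999, 0.039, -0.0], [0.039, 0.999, 0.0], [0.0, 0.0, -1.0]]
contact_force: [0.7, 0.1, -3.1]
width: 0.0122
finger_force: 107.4
time_s: 6.9
tcp_pos: [0.505, 0.0144, 0.1072]
eef_rot: [[-0.999, 0.04, -0.002], [0.04, 0.999, 0.0], [0.002, 0.0, -1.0]]
contact_force: [-0.7, -0.4, -3.4]
width: 0.012
finger_force: 107.5
t mm [ 0.4  1.8 38.8] w deg [-0.01 -0.06 -0.34]
```

View pics/low.png

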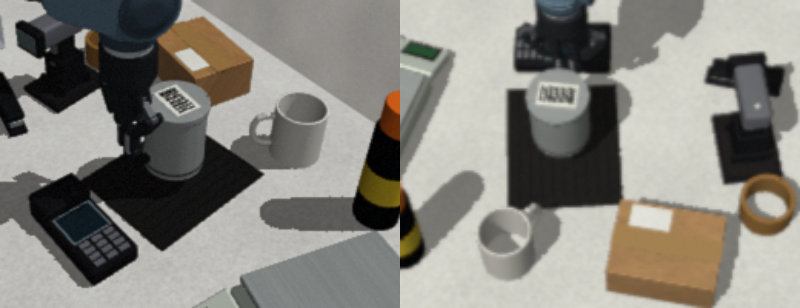

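The canister hangs upright over the mat in both views. I'll lower it gently.

```bash
python3 -m creep '[{"claw":1,"tx":0,"ty":0,"tz":8,"wx":0,"wy":0,"wz":0},{"claw":1,"tx":0,"ty":0,"tz":15,"wx":0,"wy":0,"wz":0},{"claw":1,"tx":0,"ty":0,"tz":21,"wx":0,"wy":0,"wz":0},{"claw":1,"tx":0,"ty":0,"tz":26,"wx":0,"wy":0,"wz":0},{"claw":1,"tx":0,"ty":0,"tz":29,"wx":0,"wy":0,"wz":0},{"claw":1,"tx":0,"ty":0,"tz":31,"wx":0,"wy":0,"wz":0},{"claw":1,"tx":0,"ty":0,"tz":33,"wx":0,"wy":0,"wz":0},{"claw":1,"tx":0,"ty":0,"tz":34,"wx":0,"wy":0,"wz":0},{"claw":1,"tx":0,"ty":0,"tz":35,"wx":0,"wy":0,"wz":0},{"claw":1,"tx":0,"ty":0,"tz":35,"wx":0,"wy":0,"wz":0}]'
```

```text
time_s: 8.0
tcp_pos: [0.5056, 0.0136, 0.0733]
eef_rot: [[-0.999, 0.041, 0.0], [0.041, 0.999, 0.0], [-0.0, 0.0, -1.0]]
contact_force: [-0.3, -0.4, -3.7]
width: 0.0122
finger_force: 107.5
```

```bash
python3 -m creep '[{"claw":1,"tx":0,"ty":0,"tz":1,"wx":0,"wy":0,"wz":0},{"claw":1,"tx":0,"ty":0,"tz":2,"wx":0,"wy":0,"wz":0},{"claw":1,"tx":0,"ty":0,"tz":2,"wx":0,"wy":0,"wz":0}]'
```

```text
time_s: 8.3
tcp_pos: [0.5055, 0.0136, 0.0712]
eef_rot: [[-0.999, 0.041, -0.0], [0.041, 0.999, 0.0], [0.0, 0.0, -1.0]]
contact_force: [-0.0, 0.7, -4.3]
width: 0.0122
finger_force: 107.5
```

```bash
python3 -m creep '[{"claw":1,"tx":0,"ty":0,"tz":1,"wx":0,"wy":0,"wz":0},{"claw":1,"tx":0,"ty":0,"tz":1.5,"wx":0,"wy":0,"wz":0},{"claw":1,"tx":0,"ty":0,"tz":2,"wx":0,"wy":0,"wz":0},{"claw":1,"tx":0,"ty":0,"tz":2,"wx":0,"wy":0,"wz":0}]'
```

```text
time_s: 8.7
tcp_pos: [0.5057, 0.0135, 0.0698]
eef_rot: [[-0.999, 0.041, 0.0], [0.041, 0.999, -0.0], [-0.0, -0.0, -1.0]]
contact_force: [-4.3, 0.4, 3.4]
width: 0.0123
finger_force: 108.8
```

```bash
python3 -m creep '[{"claw":0.4,"tx":0,"ty":0,"tz":0,"wx":0,"wy":0,"wz":0},{"claw":0,"tx":0,"ty":0,"tz":0,"wx":0,"wy":0,"wz":0},{"claw":-0.5,"tx":0,"ty":0,"tz":0,"wx":0,"wy":0,"wz":0},{"claw":-1,"tx":0,"ty":0,"tz":0,"wx":0,"wy":0,"wz":0},{"claw":-1,"tx":0,"ty":0,"tz":0,"wx":0,"wy":0,"wz":0},{"claw":-1,"tx":0,"ty":0,"tz":0,"wx":0,"wy":0,"wz":0},{"claw":-1,"tx":0,"ty":0,"tz":0,"wx":0,"wy":0,"wz":0},{"claw":-1,"tx":0,"ty":0,"tz":-10,"wx":0,"wy":0,"wz":0},{"claw":-1,"tx":0,"ty":0,"tz":-30,"wx":0,"wy":0,"wz":0}]' 40
python3 -m creep '[{"claw":-1,"tx":0,"ty":0,"tz":-50,"wx":0,"wy":0,"wz":0},{"claw":-1,"tx":0,"ty":0,"tz":-100,"wx":0,"wy":0,"wz":0},{"claw":-1,"tx":0,"ty":0,"tz":-150,"wx":0,"wy":0,"wz":0},{"claw":-1,"tx":0,"ty":0,"tz":-200,"wx":0,"wy":0,"wz":0},{"claw":-1,"tx":0,"ty":0,"tz":-200,"wx":0,"wy":0,"wz":0},{"claw":-1,"tx":0,"ty":0,"tz":-200,"wx":0,"wy":0,"wz":0}]'
python3 -c "
from h import *
to((.48,.295,.32),down(187.4))"
```

```text
time_s: 9.6
tcp_pos: [0.5043, 0.0138, 0.0986]
eef_rot: [[-0.999, 0.041, -0.004], [0.041, 0.999, 0.001], [0.004, 0.001, -1.0]]
contact_force: [-0.3, -0.4, 0.4]
width: 0.0857
finger_force: 0.0
time_s: 10.2
tcp_pos: [0.5062, 0.0134, 0.3015]
eef_rot: [[-0.999, 0.041, 0.004], [0.041, 0.999, -0.001], [-0.004, -0.001, -1.0]]
contact_force: [0.2, -0.3, -0.8]
width: 0.0855
finger_force: 0.0
t mm [ 37.7 280.2 -18.8] w deg [-0.06  0.23 -9.77]
```

```bash
python3 -m creep '[{"claw":-1,"tx":38,"ty":280,"tz":-19,"wx":0,"wy":0,"wz":-10},{"claw":-1,"tx":38,"ty":280,"tz":-19,"wx":0,"wy":0,"wz":-10},{"claw":-1,"tx":38,"ty":280,"tz":-19,"wx":0,"wy":0,"wz":-10},{"claw":-1,"tx":38,"ty":280,"tz":-19,"wx":0,"wy":0,"wz":-10},{"claw":-1,"tx":38,"ty":280,"tz":-19,"wx":0,"wy":0,"wz":-10},{"claw":-1,"tx":38,"ty":280,"tz":-19,"wx":0,"wy":0,"wz":-10},{"claw":-1,"tx":38,"ty":280,"tz":-19,"wx":0,"wy":0,"wz":-10},{"claw":-1,"tx":38,"ty":280,"tz":-19,"wx":0,"wy":0,"wz":-10},{"claw":-1,"tx":38,"ty":280,"tz":-19,"wx":0,"wy":0,"wz":-10},{"claw":-1,"tx":38,"ty":280,"tz":-19,"wx":0,"wy":0,"wz":-10}]'
python3 - <<'E'
from h import *
s=state();g=snap('wrist','wscan.png')
import pickle;pickle.dump((s,g),open('wscan.pkl','wb'))
E
```

```text
time_s: 11.2
tcp_pos: [0.4793, 0.2937, 0.3176]
eef_rot: [[-0.991, -0.131, -0.001], [-0.131, 0.991, -0.001], [0.001, -0.0, -1.0]]
contact_force: [-0.1, 0.0, 0.4]
width: 0.0857
finger_force: 0.0
```

View pics/wscan.png

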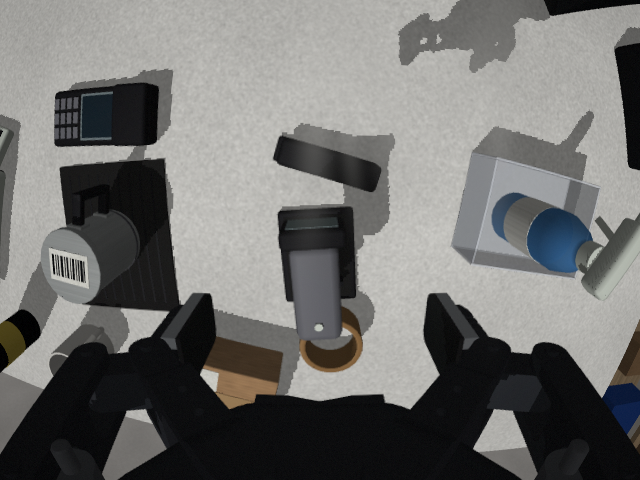

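The wrist view shows the canister standing upright on the mat, with its label at about (69,268). The scanner head's grey top spans (290-337, 249) to (297-341, 338), with its dot at (319,327).

```bash
python3 - <<'E'
from h import *
import pickle
np.set_printoptions(precision=4,suppress=True)
s,g=pickle.load(open('wscan.pkl','rb'))
im=g['pixels'].astype(int)
# edges of the grey top face, per row
L=[];Rr=[]
for v in range(260,325,5):
    row=im[v].mean(1);d=np.abs(np.diff(cv2.GaussianBlur(row[None],(1,1),0)[0]))
    print(v,row[284:350:3].astype(int)) if v in(265,300) else 0
q=np.array([wplane(s,g,*p,.158) for p in((290,250),(338,249),(342,337),(297,339))])
print(q,q.mean(0));d=(q[2]+q[3]-q[0]-q[1])[:2];print(np.degrees(np.arctan2(d[1],d[0])),np.linalg.norm(d)/2,np.linalg.norm(q[1]-q[0]),np.linalg.norm(q[2]-q[3]))
print('dot',wplane(s,g,319,327,.158))
c=[(50,248),(88,260),(86,289),(52,278)]
l=np.array([wplane(s,g,*p,.119) for p in c]);print('label',l,l.mean(0))
E
```

```text
265 [ 31  30  71  95 103 107 107 106 104 102 101 100  99  98  96  95  84  69
  38  13  16  23]
300 [183  27  30  58  94 101 106 104 103 102 102 101  99  98  97  96  94  79
  63  92 106 108]
[[0.5118 0.2734 0.158 ]
 [0.5055 0.3141 0.158 ]
 [0.5919 0.331  0.158 ]
 [0.5997 0.289  0.158 ]] [0.5523 0.3019 0.158 ]
10.564417809829559 0.0886613540578077 0.0411468717191265 0.042653394036148665
dot [0.5837 0.3079 0.158 ]
label [[ 0.564  -0.0155  0.119 ]
 [ 0.5697  0.0431  0.119 ]
 [ 0.6074  0.0358  0.119 ]
 [ 0.6033 -0.0181  0.119 ]] [0.5861 0.0113 0.119 ]
```

```bash
python3 - <<'E'
from h import *
import pickle
np.set_printoptions(precision=4,suppress=True)
s,g=pickle.load(open('wscan.pkl','rb'))
im=g['pixels'].astype(float).mean(2)
for nm,lev in(('L',65),('R',87)):
    P=[]
    for v in range(258,318):
        r=im[v]
        x=314
        st=-1 if nm=='L' else 1
        while r[x+st]>lev:x+=st
        x=x+st*(r[x]-lev)/(r[x]-r[x+st]);P.append(wplane(s,g,x,v,.158)[:2])
    P=np.array(P,np.float32);vx,vy,x0,y0=cv2.fitLine(P,cv2.DIST_HUBER,0,.01,.01).ravel()
    a=vy/vx;print(nm,'yaw',np.degrees(np.arctan(a)),'y at x=.5523',y0+a*(.5523-x0))
E
```

```text
L yaw -58.036407 y at x=.5523 0.25438303
R yaw 11.155319 y at x=.5523 0.31684703
```

```bash
python3 -c "
from h import *
to((.600,.3107,.224),down(190.5,-30))"
```

```text
t mm [-121.9    1.1   93.8] w deg [ 0.76 29.95 -2.91]
```

```bash
python3 -m creep '[{"claw":-1,"tx":-40,"ty":0,"tz":10,"wx":0,"wy":8,"wz":-1},{"claw":-1,"tx":-80,"ty":0,"tz":30,"wx":0,"wy":16,"wz":-2},{"claw":-1,"tx":-122,"ty":1,"tz":60,"wx":0.8,"wy":24,"wz":-3},{"claw":-1,"tx":-122,"ty":1,"tz":94,"wx":0.8,"wy":30,"wz":-2.9},{"claw":-1,"tx":-122,"ty":1,"tz":94,"wx":0.8,"wy":30,"wz":-2.9},{"claw":-1,"tx":-122,"ty":1,"tz":94,"wx":0.8,"wy":30,"wz":-2.9},{"claw":-1,"tx":-122,"ty":1,"tz":94,"wx":0.8,"wy":30,"wz":-2.9},{"claw":-1,"tx":-122,"ty":1,"tz":94,"wx":0.8,"wy":30,"wz":-2.9}]'
python3 - <<'E'
from h import *
s=state();print(s['qpos'].round(2));g=snap('wrist');g2=snap('side')
cv2.imwrite('pics/pre.png',cv2.cvtColor(np.hstack([cv2.resize(g['pixels'],(400,300)),cv2.resize(g2['pixels'][100:325,160:460],(400,300))]),cv2.COLOR_RGB2BGR))
to((.5407,.2998,.1205),down(190.5,-30))
E
```

```text
time_s: 12.05
tcp_pos: [0.6006, 0.3126, 0.2302]
eef_rot: [[-0.856, -0.185, -0.484], [-0.161, 0.983, -0.09], [0.492, 0.001, -0.871]]
contact_force: [-0.7, -1.2, -0.2]
width: 0.0849
finger_force: 0.0
[ 0.29  0.61  1.14  0.06  1.9  -1.46]
t mm [ -0.6  -1.5 124.3] w deg [-0.05  0.4   0.13]
```

View pics/pre.png

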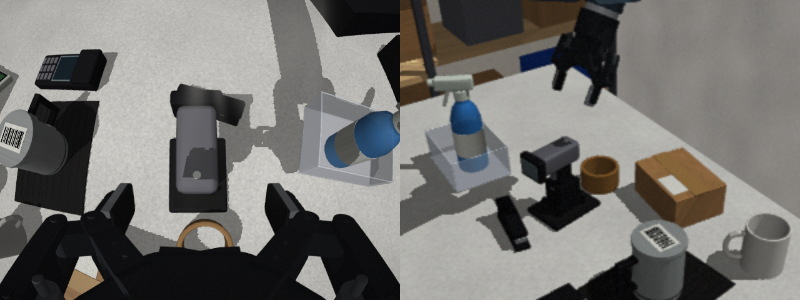

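The canister stands on the mat, and the wrist half (left) shows the scanner centred between the open fingers and aligned with them. I'll go down and pinch it.

```bash
python3 -m creep '[{"claw":-1,"tx":0,"ty":-1.5,"tz":30,"wx":0,"wy":0,"wz":0},{"claw":-1,"tx":0,"ty":-1.5,"tz":60,"wx":0,"wy":0,"wz":0},{"claw":-1,"tx":-0.5,"ty":-1.5,"tz":85,"wx":0,"wy":0,"wz":0},{"claw":-1,"tx":-0.5,"ty":-1.5,"tz":105,"wx":0,"wy":0,"wz":0},{"claw":-1,"tx":-0.5,"ty":-1.5,"tz":118,"wx":0,"wy":0,"wz":0},{"claw":-1,"tx":-0.5,"ty":-1.5,"tz":124,"wx":0,"wy":0,"wz":0},{"claw":-1,"tx":-0.5,"ty":-1.5,"tz":124,"wx":0,"wy":0,"wz":0},{"claw":-1,"tx":-0.5,"ty":-1.5,"tz":124,"wx":0,"wy":0,"wz":0}]'
python3 -c "
from h import *
to((.5407,.2998,.1205),down(190.5,-30))"
```

```text
time_s: 12.95
tcp_pos: [0.5407, 0.2995, 0.118]
eef_rot: [[-0.852, -0.184, -0.489], [-0.159, 0.983, -0.092], [0.498, -0.0, -0.867]]
contact_force: [0.2, -0.1, 0.4]
width: 0.0855
finger_force: 0.0
t mm [ 1.2  0.3 -2.2] w deg [-0.06  0.14  0.08]
```

```bash
python3 -m creep '[{"claw":-0.5,"tx":0,"ty":0,"tz":0,"wx":0,"wy":0,"wz":0},{"claw":-0.3,"tx":0,"ty":0,"tz":0,"wx":0,"wy":0,"wz":0},{"claw":-0.1,"tx":0,"ty":0,"tz":0,"wx":0,"wy":0,"wz":0},{"claw":0.1,"tx":0,"ty":0,"tz":0,"wx":0,"wy":0,"wz":0},{"claw":1,"tx":0,"ty":0,"tz":0,"wx":0,"wy":0,"wz":0},{"claw":1,"tx":0,"ty":0,"tz":0,"wx":0,"wy":0,"wz":0},{"claw":1,"tx":0,"ty":0,"tz":0,"wx":0,"wy":0,"wz":0},{"claw":1,"tx":0,"ty":0,"tz":0,"wx":0,"wy":0,"wz":0}]' 60
python3 -c "
from h import *
s=state();print(s['eef_rot'].T@[0,0,1])
g=snap('wrist')
g2=snap('side');cv2.imwrite('pics/grip.png',cv2.cvtColor(np.hstack([cv2.resize(g['pixels'],(400,300)),cv2.resize(g2['pixels'][130:280,200:400],(400,300))]),cv2.COLOR_RGB2BGR))"
```

```text
time_s: 13.75
tcp_pos: [0.5401, 0.299, 0.1171]
eef_rot: [[-0.852, -0.184, -0.491], [-0.159, 0.983, -0.093], [0.499, -0.001, -0.866]]
contact_force: [1.1, -2.5, 4.3]
width: 0.0432
finger_force: 55.8
[ 0.4994379  -0.00089502 -0.86634923]
```

View pics/grip.png

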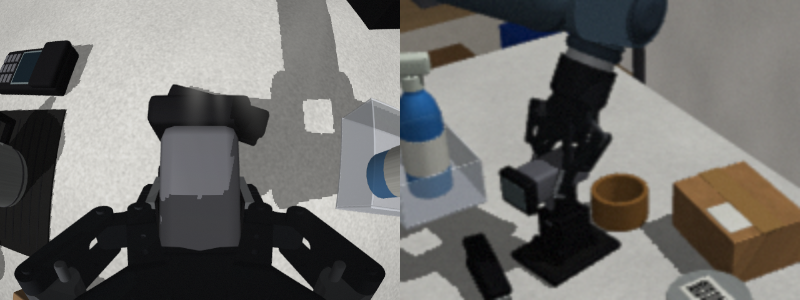

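The scanner is pinched (43 mm wide, 56 N) and square to the fingers. I'll draw it straight up.

```bash
python3 -m creep '[{"claw":1,"tx":5,"ty":0,"tz":-8.7,"wx":0,"wy":0,"wz":0},{"claw":1,"tx":12.5,"ty":0,"tz":-21.7,"wx":0,"wy":0,"wz":0},{"claw":1,"tx":20,"ty":0,"tz":-34.7,"wx":0,"wy":0,"wz":0},{"claw":1,"tx":30,"ty":0,"tz":-52,"wx":0,"wy":0,"wz":0},{"claw":1,"tx":40,"ty":0,"tz":-69.3,"wx":0,"wy":0,"wz":0},{"claw":1,"tx":50,"ty":0,"tz":-86.6,"wx":0,"wy":0,"wz":0},{"claw":1,"tx":60,"ty":0,"tz":-104,"wx":0,"wy":0,"wz":0},{"claw":1,"tx":70,"ty":0,"tz":-121,"wx":0,"wy":0,"wz":0},{"claw":1,"tx":80,"ty":0,"tz":-138,"wx":0,"wy":0,"wz":0},{"claw":1,"tx":80,"ty":0,"tz":-138,"wx":0,"wy":0,"wz":0}]' 100
python3 - <<'E'
from h import *
np.set_printoptions(precision=3,suppress=True)
s=state();R=s['eef_rot'];print(s['qpos'])
# scanner frame in tool from measured grasp: yaw 10.5, origin .562,.3037,.016 at grasp TCP
y=np.radians(10.5);Rs=np.array([[np.cos(y),-np.sin(y),0],[np.sin(y),np.cos(y),0],[0,0,1]])
Rg=np.array([[-0.852,-0.184,-0.491],[-0.159,0.983,-0.093],[0.499,-0.001,-0.866]]);tg=np.array([.5401,.299,.1171])
RT=Rg.T@Rs;win=Rg.T@(np.array([.562,.3037,.016])+Rs@[-.076,0,.121]-tg)
print('win in tool',win)
import pickle;pickle.dump((RT,win),open('scan.pkl','wb'))
code=np.array([.585,.0115,.119])
for yaw in(0,10,20):
  for th in(60,):
    a=np.radians(yaw);Rw=Ro.from_euler('z',yaw,degrees=True).as_matrix()@Ro.from_euler('y',-th,degrees=True).as_matrix()
    w=code+.09*Rw[:,0];Rt=Rw@RT.T;Rt=np.linalg.svd(Rt);Rt=Rt[0]@Rt[2];p=w-Rt@win
    print(yaw,th,'window',w,'tcp',p,'z',Rt[:,2]);to(p,Rt)
E
```

```text
time_s: 14.85
tcp_pos: [0.5405, 0.2999, 0.2806]
eef_rot: [[-0.854, -0.184, -0.486], [-0.161, 0.983, -0.09], [0.494, 0.001, -0.869]]
contact_force: [-0.7, -0.1, -1.5]
width: 0.0431
finger_force: 91.6
[ 0.299  0.437  1.287  0.061  1.931 -1.451]
win in tool [0.056 0.001 0.01 ]
0 60 window [0.63  0.011 0.197] tcp [0.674 0.011 0.233] z [ 0.501 -0.002 -0.866]
t mm [ -90.9 -308.7    2.2] w deg [  0.22 -59.47  11.12]
10 60 window [0.629 0.019 0.197] tcp [0.673 0.026 0.233] z [ 0.493  0.085 -0.866]
t mm [ -92.3 -293.3    1.5] w deg [  0.19 -59.65   0.66]
20 60 window [0.627 0.027 0.197] tcp [0.669 0.041 0.233] z [ 0.471  0.169 -0.866]
t mm [ -91.4 -277.8    2. ] w deg [  0.15 -59.52  -9.81]
```

```bash
python3 -m creep '[{"claw":1,"tx":5,"ty":-10,"tz":-20,"wx":0,"wy":-3,"wz":0},{"claw":1,"tx":0,"ty":-35,"tz":-24,"wx":0,"wy":-8,"wz":1},{"claw":1,"tx":-10,"ty":-70,"tz":-24,"wx":0,"wy":-14,"wz":2},{"claw":1,"tx":-25,"ty":-110,"tz":-24,"wx":0,"wy":-21,"wz":4},{"claw":1,"tx":-40,"ty":-150,"tz":-24,"wx":0,"wy":-28,"wz":5},{"claw":1,"tx":-50,"ty":-190,"tz":-24,"wx":0,"wy":-35,"wz":6},{"claw":1,"tx":-60,"ty":-230,"tz":-24,"wx":0,"wy":-42,"wz":8},{"claw":1,"tx":-70,"ty":-265,"tz":-24,"wx":0,"wy":-49,"wz":9},{"claw":1,"tx":-76,"ty":-295,"tz":-24,"wx":0,"wy":-55,"wz":10},{"claw":1,"tx":-76,"ty":-308,"tz":-24,"wx":0.2,"wy":-59.5,"wz":11}]'
python3 -m creep '[{"claw":1,"tx":0,"ty":0,"tz":0,"wx":0,"wy":0,"wz":0},{"claw":1,"tx":0,"ty":0,"tz":0,"wx":0,"wy":0,"wz":0},{"claw":1,"tx":0,"ty":0,"tz":0,"wx":0,"wy":0,"wz":0}]'
cat > chk.py <<'E'
from h import *
import pickle
np.set_printoptions(precision=3,suppress=True)
RT,win=pickle.load(open('scan.pkl','rb'));s=state();R=s['eef_rot'];code=np.array([.585,.0115,.119])
Rw=R@RT;w=s['tcp_pos']+R@win;print(s['qpos'],'window',w,'code in window',Rw.T@(code-w),'ang',np.arccos(Rw[2,0]))
th=62;Rd=Ro.from_euler('y',-th,degrees=True).as_matrix();Rt=Rd@RT.T;u,_,v=np.linalg.svd(Rt);Rt=u@v
to(code+.09*Rd[:,0]-Rt@win,Rt)
E
python3 chk.py; python3 - <<'E'
from h import *
a=snap('side')['pixels'][180:400,200:500];b=snap('scene')['pixels'][170:340,190:420]
cv2.imwrite('pics/fin.png',cv2.cvtColor(np.hstack([cv2.resize(a,(400,294)),cv2.resize(b,(400,294))]),cv2.COLOR_RGB2BGR))
E
```

```text
time_s: 15.85
tcp_pos: [0.6717, 0.0084, 0.2572]
eef_rot: [[-0.869, 0.002, 0.495], [-0.0, 1.0, -0.004], [-0.495, -0.004, -0.869]]
contact_force: [-0.0, 0.8, -1.2]
width: 0.0428
finger_force: 91.9
time_s: 16.15
tcp_pos: [0.6729, 0.0117, 0.2595]
eef_rot: [[-0.869, -0.003, 0.495], [-0.005, 1.0, -0.002], [-0.495, -0.004, -0.869]]
contact_force: [-0.2, 0.3, -1.0]
width: 0.0432
finger_force: 91.9
[-0.185  0.009  1.826  0.124  0.799 -1.823] window [0.629 0.012 0.223] code in window [-0.112 -0.    -0.015] ang 0.529306455397594
t mm [13.9 -0.7 18.5] w deg [-0.01 -2.38  0.21]
```

View pics/fin.png

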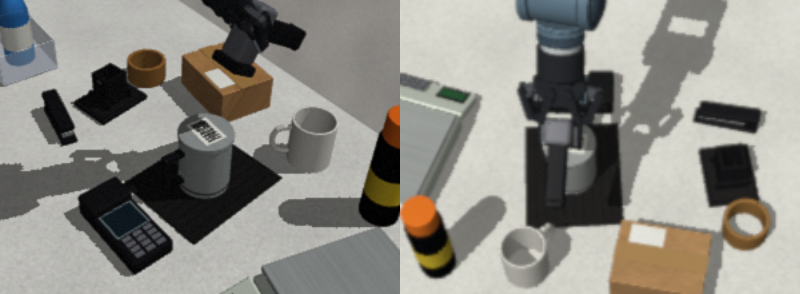

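The scanner is nose-down over the canister, with everything else where it was. A short final correction, then I'll check it against the side camera.

```bash
python3 -m creep '[{"claw":1,"tx":4,"ty":0,"tz":5,"wx":0,"wy":-0.6,"wz":0},{"claw":1,"tx":8,"ty":0,"tz":10,"wx":0,"wy":-1.2,"wz":0},{"claw":1,"tx":12,"ty":-0.5,"tz":15,"wx":0,"wy":-2,"wz":0},{"claw":1,"tx":14,"ty":-0.7,"tz":18.5,"wx":0,"wy":-2.4,"wz":0},{"claw":1,"tx":14,"ty":-0.7,"tz":18.5,"wx":0,"wy":-2.4,"wz":0},{"claw":1,"tx":14,"ty":-0.7,"tz":18.5,"wx":0,"wy":-2.4,"wz":0},{"claw":1,"tx":14,"ty":-0.7,"tz":18.5,"wx":0,"wy":-2.4,"wz":0},{"claw":1,"tx":14,"ty":-0.7,"tz":18.5,"wx":0,"wy":-2.4,"wz":0},{"claw":1,"tx":14,"ty":-0.7,"tz":18.5,"wx":0,"wy":-2.4,"wz":0}]'
python3 chk.py; python3 - <<'E'
from h import *
import pickle
RT,win=pickle.load(open('scan.pkl','rb'));s=state();R=s['eef_rot'];w=s['tcp_pos']+R@win
o=[]
for n,(x,y) in(('side',(300,150)),('scene',(230,180))):
    g=snap(n);im=g['pixels'].copy();Rc=np.array(g['orientation']).T
    for p,c in((w,(255,0,0)),((.585,.0115,.119),(0,255,0))):
        q=np.array(g['mtx'])@Rc@(np.array(p)-g['eye']);q=q[:2]/q[2];cv2.circle(im,tuple(int(round(t)) for t in q),1,c,-1)
    o.append(cv2.resize(im[y:y+150,x:x+200],(400,300),interpolation=2))
cv2.imwrite('pics/fin2.png',cv2.cvtColor(np.hstack(o),cv2.COLOR_RGB2BGR))
E
```

```text
time_s: 17.15
tcp_pos: [0.6699, 0.0099, 0.2365]
eef_rot: [[-0.847, -0.002, 0.532], [-0.004, 1.0, -0.003], [-0.532, -0.004, -0.847]]
contact_force: [0.1, 0.8, -1.4]
width: 0.0433
finger_force: 92.0
[-0.192  0.009  1.882  0.153  0.704 -1.855] window [0.627 0.01  0.198] code in window [-0.09   0.001  0.   ] ang 0.48624471570407934
t mm [-0.1  0.9  0. ] w deg [-0.06  0.08  0.15]
```

View pics/fin2.png

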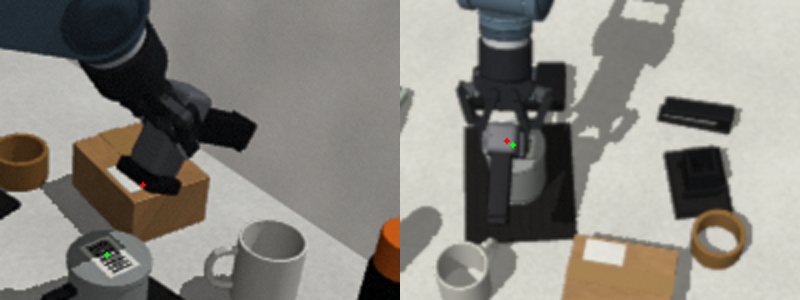

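The red mark (computed window) falls on the bezel at (142,186). The green mark (computed code) falls on the bar code at (107,255). The scanner is held still, so I'm handing in.

```bash
python3 -c "
from h import *
s=state();print(abs(s['joint_velocities']).max());print(finish_job())"
```

```text
0.002515459468086674
the job is handed in; nothing more can be done
None
```

I handed the job in with the canister standing upright and released on the mat, and the scanner held still about 9 cm from the bar code, pointing about 28° off straight down; the hand-in returned no verdict.

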